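Load the condiment tray and dock it

TASK

Get the condiment tray ready on the sideboard: stand every glass shaker that is out upright in the tray's front bay, and stand the loose steel tin in the row of tins at the back of the tray, in its place by height, between the middle-sized and the tallest tin; the row has closed up, so part those neighbours first. Then, with everything loaded, slide the tray along the sideboard by its upright grip into the grooved dock, fully home against the back stop, with all the shakers and tins still standing in their places. Leave the casserole, the pink bottle and the spoon where they are.

Things in the scene. Friction and masses are not known exactly. Their poses are not given: they have to be found in the camera images.
- dock: Fixed wooden tray dock without a floor. Origin on the sideboard in the plane of its mouth, mid-way between the cheeks; x points into the dock, z up. Cheeks 34 mm high, outer faces at y = +-134 mm; grooves z = 8 to 22 mm, bottoms at y = +-120 mm, lips (from x = 15 mm) in to y = +-107 mm. Guide wings flare from there to x = -45, y = +-142 mm. Back stop's face at x = 150 mm: when the tray is home, tray_floor is at x = 65 mm
- tray_floor (a point): Loose wooden tray, felt sole (slides easily), 0.5 kg empty, 170 mm (x) by 200 mm (y), walls 5 mm thick, tops 44 mm over the sideboard. Point: centre of its inner floor, 8 mm over the sideboard; x points to the back edge, which enters the dock first; z up. Side flanges, 12 to 18 mm over the sideboard, reach to y = +-116 mm and run in the dock's grooves with 4 mm play each side
- tray_bay (a point): Centre of the floor of the tray's front bay, where the shakers go: 95 mm (x) by 190 mm (y) inside, at x = -32.5 mm from tray_floor. A thin wall 4 mm thick, 32 mm high over the floor, parts it from the row channel behind it
- tray_row (a point): Centre of the floor of the tray's row channel, at x = 49.5 mm from tray_floor: 61 mm (x) by 190 mm (y) inside. The tins stand here in a row along y, their 54 mm sides along x. With four tins the row has 14 mm to spare in all; at the start the free space is spread between the three tins and the ends
- tray_grip (a point): The tray's upright wooden grip, fixed at the front edge: a flat fin 14 mm thick (y), 36 mm long (x), top 78 mm over the sideboard, joined to the tray by a 14 mm wide bar below 26 mm. Point: on the fin, 55 mm over the sideboard, at x = -117 mm, y = 0 from tray_floor; axes of the tray
- tin_short_mid (a point): Shortest plain steel tin with square corners, 70 mm tall, at one end of the row in the tray (left or right end varies); 54 mm (its x) by 44 mm (its y). Point: its centre, half-way up; z up its height
- tin_middle_mid (a point): Middle-sized plain steel tin with square corners, 85 mm tall, in the middle of the row in the tray; 54 mm (its x) by 44 mm (its y). Point: its centre, half-way up; z up its height
- tin_tall_mid (a point): Tallest plain steel tin with square corners, 115 mm tall, at the other end of the row in the tray; 54 mm (its x) by 44 mm (its y). Point: its centre, half-way up; z up its height
- tin_loose_mid (a point): Loose plain steel tin with square corners, 100 mm tall, stands on the sideboard, to go into the row between the middle-sized and the tallest tin; 54 mm (its x) by 44 mm (its y). Point: its centre, half-way up; z up its height
- shaker1_mid (a point): Glass salt shaker with a steel top, round, 50 mm across, 72 mm tall, heavy base, stands loose on the sideboard; may be absent (then None). Point: its centre, half-way up (36 mm); z up its height. All shakers are alike
- shaker2_mid (a point): Glass salt shaker with a steel top, round, 50 mm across, 72 mm tall, heavy base, stands loose on the sideboard; may be absent (then None). Point: its centre, half-way up (36 mm); z up its height. All shakers are alike
- shaker3_mid (a point): Glass salt shaker with a steel top, round, 50 mm across, 72 mm tall, heavy base, stands loose on the sideboard; may be absent (then None). Point: its centre, half-way up (36 mm); z up its height. All shakers are alike
- casserole_mid (a point): Bystander: round insulated casserole with a knob lid, 174 mm across, 134 mm tall. Point: on its axis, 60 mm up
- bottle_mid (a point): Bystander: pastel pink plastic kids' bottle, 62 mm across, 161 mm tall. Point: on its axis, 80 mm up
- spoon_mid (a point): Bystander: steel dessert spoon, 180 mm long, lying flat along its x. Point: about its middle
Not all that is in view belongs to the job. Leave any blue or turquoise look-alike of the part that bears shaker2_mid alone.

How it is judged:
On the way, in this order (a step that is already met when the one before it is completed fails the run):
1. With the tray still outside the dock, the loose tin stands in the row between the middle-sized and the tallest tin and every shaker stands in the front bay (z of tin_short_mid in the frame of tray_floor between 0.029 and 0.041 m and x of tin_short_mid in the frame of tray_floor between 0.038 and 0.061 m and y of tin_short_mid in the frame of tray_floor between -0.08 and 0.08 m and angle between each of tin_short_mid, tin_middle_mid, tin_tall_mid, tin_loose_mid, shaker1_mid, shaker2_mid, shaker3_mid's own z axis and vertical below 0.12 rad and z of tin_middle_mid in the frame of tray_floor between 0.0365 and 0.0485 m and x of tin_middle_mid in the frame of tray_floor between 0.038 and 0.061 m and y of tin_middle_mid in the frame of tray_floor between -0.08 and 0.08 m and z of tin_tall_mid in the frame of tray_floor between 0.0515 and 0.0635 m and x of tin_tall_mid in the frame of tray_floor between 0.038 and 0.061 m and y of tin_tall_mid in the frame of tray_floor between -0.08 and 0.08 m and z of tin_loose_mid in the frame of tray_floor between 0.044 and 0.056 m and x of tin_loose_mid in the frame of tray_floor between 0.038 and 0.061 m and y of tin_loose_mid in the frame of tray_floor between -0.08 and 0.08 m and horizontal distance between tin_loose_mid and tin_middle_mid below 0.064 m and horizontal distance between tin_loose_mid and tin_tall_mid below 0.064 m and horizontal distance between tin_middle_mid and tin_tall_mid above 0.08 m and z of shaker1_mid in the frame of tray_floor between 0.03 and 0.042 m and x of shaker1_mid in the frame of tray_floor between -0.061 and 0.001 m and y of shaker1_mid in the frame of tray_floor between -0.076 and 0.076 m and z of shaker2_mid in the frame of tray_floor between 0.03 and 0.042 m and x of shaker2_mid in the frame of tray_floor between -0.061 and 0.001 m and y of shaker2_mid in the frame of tray_floor between -0.076 and 0.076 m and z of shaker3_mid in the frame of tray_floor between 0.03 and 0.042 m and x of shaker3_mid in the frame of tray_floor between -0.061 and 0.001 m and y of shaker3_mid in the frame of tray_floor between -0.076 and 0.076 m and x of tray_floor in the frame of dock below -0.09 m), for 0.2 s.
2. The tray is fully home in the dock (x of tray_floor in the frame of dock above 0.058 m and y of tray_floor in the frame of dock between -0.009 and 0.009 m and angle between the x axis of tray_floor and the x axis of dock, either way round below 0.08 rad and angle between tray_floor's own z axis and vertical below 0.06 rad), for 0.2 s.
At the end, for the whole second after the job is handed in: Tray flat in the dock within 7 mm of the stop, 9 mm of the middle, 0.08 rad; four tins upright (0.12 rad) in the row channel, the loose one between the middle-sized and tallest (centres within 64 mm); every shaker upright (0.12 rad) on the front bay floor (all of step 2 and z of tin_short_mid in the frame of tray_floor between 0.029 and 0.041 m and x of tin_short_mid in the frame of tray_floor between 0.038 and 0.061 m and y of tin_short_mid in the frame of tray_floor between -0.08 and 0.08 m and angle between each of tin_short_mid, tin_middle_mid, tin_tall_mid, tin_loose_mid, shaker1_mid, shaker2_mid, shaker3_mid's own z axis and vertical below 0.12 rad and z of tin_middle_mid in the frame of tray_floor between 0.0365 and 0.0485 m and x of tin_middle_mid in the frame of tray_floor between 0.038 and 0.061 m and y of tin_middle_mid in the frame of tray_floor between -0.08 and 0.08 m and z of tin_tall_mid in the frame of tray_floor between 0.0515 and 0.0635 m and x of tin_tall_mid in the frame of tray_floor between 0.038 and 0.061 m and y of tin_tall_mid in the frame of tray_floor between -0.08 and 0.08 m and z of tin_loose_mid in the frame of tray_floor between 0.044 and 0.056 m and x of tin_loose_mid in the frame of tray_floor between 0.038 and 0.061 m and y of tin_loose_mid in the frame of tray_floor between -0.08 and 0.08 m and horizontal distance between tin_loose_mid and tin_middle_mid below 0.064 m and horizontal distance between tin_loose_mid and tin_tall_mid below 0.064 m and horizontal distance between tin_middle_mid and tin_tall_mid above 0.08 m and z of shaker1_mid in the frame of tray_floor between 0.03 and 0.042 m and x of shaker1_mid in the frame of tray_floor between -0.061 and 0.001 m and y of shaker1_mid in the frame of tray_floor between -0.076 and 0.076 m and z of shaker2_mid in the frame of tray_floor between 0.03 and 0.042 m and x of shaker2_mid in the frame of tray_floor between -0.061 and 0.001 m and y of shaker2_mid in the frame of tray_floor between -0.076 and 0.076 m and z of shaker3_mid in the frame of tray_floor between 0.03 and 0.042 m and x of shaker3_mid in the frame of tray_floor between -0.061 and 0.001 m and y of shaker3_mid in the frame of tray_floor between -0.076 and 0.076 m); the robot touches nothing.
It fails at once if The casserole was moved more than 30 mm (distance of casserole_mid from where it was at the start of the episode above 0.03 m).
It fails at once if The pink bottle was moved more than 30 mm (distance of bottle_mid from where it was at the start of the episode above 0.03 m).
It fails at once if The spoon was moved more than 30 mm (distance of spoon_mid from where it was at the start of the episode above 0.03 m).
Of shaker1, shaker2, shaker3 only 2 to 3 are there at a start; the rules pass over those that are not, and their reading is None.
At some moment in a run one of shaker1, shaker2, shaker3 may be knocked a few centimetres aside while the robot is not near it.
It also fails if it takes over 192 s, if anything falls off the work surface, if the arm or the gripper's body presses on something with over 40 N, if the wrist force passes 120 N, or if a joint passes its speed limit or range.

ROBOT

A 7-joint arm with a two-finger parallel gripper is mounted at the origin on the work surface. World frame = base frame: x ahead of the robot, y to its left, z up, the work surface at z = 0. Lengths are in m, angles in rad, forces in N, time in s.
With the tool pointing down it reaches from about 0.4 to 0.875 m from the base axis. Payload 19.3 kg.
Tool frame: the origin (TCP) lies midway between the tips of the shut fingers; the grasp point (between the pads) lies 19 mm behind it; z points along the fingers, y is the line along which they close (so a half turn about z gives the same grasp; the last joint's range is limited). The gripper opens to 85 mm and grips with 20 to 120 N. Pads are 22 mm wide; open, the fingers measure 114 mm over their backs; the gripper's body (76 mm by 85 mm) begins 54 mm behind the grasp point. The pads swing forward as they close: fully open they stand 13 mm farther back than shut.
Start: joints at [-1.179, 0.521, -0.036, 1.599, 0.021, 1.021, -0.113], TCP at [0.278, 0.56, 0.231] pointing down, gripper open.
Joint ranges: [-2.91, 2.91], [-0.3, 2.13], [-1.5, 1.42], [0.17, 2.43], [-1.26, 4.41], [0.16, 1.93], [-2.52, 2.52]. Speed limits (rad/s): [1.89, 1.89, 2.39, 2.39, 3.01, 3.01, 3.01].

INTERFACE

Orientations are given as [roll, pitch, yaw] about the fixed x, y, z axes, in that order (R = Rz(yaw) Ry(pitch) Rx(roll)).
In Python, from workcell import * gives the robot as it stands.
- The arm moves only by the shell command python3 -m creep 'ROWS' [FORCE]. ROWS is JSON, a list that holds one entry, the list of rows, each a list of 7 numbers: the closure, from -1 (fully open) to 1 (shut), then the shift along the tool's x, y, z in m, then the turn, a rotation vector about the tool's x, y, z in degrees. A call has 1 to 10 rows; each row shifts and turns the commanded pose from where the row before left it, along the tool's axes as they then stand; what a row does not reach is not made up. A row lasts 1/10 s, in which the tool goes at most 50 mm and 8.59 degrees, less where a joint would pass 70% of its speed; a pose out of reach is approached as far as the arm can. A call is refused whole if a number of a shift passes 0.05 or a number of a turn 8.59, either way. A call with a gripper value outside its range is refused whole. The fingers move at their own pace and stop on an object; FORCE is the grip in N (left out, the last holds). Time passes only in rows, so rows that do not move let the fingers close. It gives the time, the measured TCP pose, the force, the opening and the grip force at its end, in the units of the state.
- observe(): the state, without advancing time (a new reading comes with each control period).
- grab_frame(name): name is "scene" or "top" or "wrist"; returns a dict with "image" (384x512x3 uint8, red, green, blue), "range_z" (384x512 float32, m along the optical axis (not along the pixel's ray), 0 where there is no reading), "fx", "fy", "cx", "cy" (pixels), "R" (3x3) and "t" (3): a world point X has camera coordinates R X + t; the wrist camera has in their place "T_tool_cam" (4x4, takes a point from camera to tool coordinates, whose origin is the TCP and whose axes are the flange's). Camera axes: x right, y down, z forward; pixel columns grow to the right and rows downward; lengths in m; the calibration is good to about 2 mm. A picture is of the moment at which its call begins: read the wrist's pose just before it.
- job_done(): hands the job in; it is judged then, once.
Trained networks look in a picture, given as the dict that the camera call returned (one of the last four; its "shot" number tells which), for a name from the list of things; names that differ only in an ending like _2 or _b are one class to them, and where a whole thing is asked for, a point or a joint stands for the part that bears it (a point fixed in the world has none). Each returns a list of dicts, best first, with "confidence" (0 to 1); they miss things now and then, are a little off and sometimes report something else, mostly with a low value. They report only what shows in the picture. A call takes as long as a camera call. They do not tell look-alikes from the thing itself.
- find_in(picture, thing): "extent" ([centre column, centre row, width, height] in pixels, round what is visible of it).
- outline_of(picture, thing): "region" (384x512 bool, what is visible of it) and "extent" ([centre column, centre row, width, height] in pixels, round what is visible of it).
- tip_of(picture, thing): "position" ([column, row] in pixels: a listed point, or the origin of a listed thing).
The state is a dict: "clock": time; "qpos": joint angles; "qd": joint speeds; "joint_efforts": joint torques, N m; "position": TCP position; "tool_rot": TCP orientation; "force": force on the tool from outside, world axes, zero at the start; "moment": the same for the moment, N m; "grip_width": finger opening in m; "finger_force": force on a finger pad.
Only numpy, scipy, OpenCV 4.12 (cv2) and the standard library are available. Lean on these libraries where they do the work, as an engineer would, in place of code of your own. Each camera call takes 0.05 s, during which the arm holds its last target. There are 200 camera calls.

## Working session

There is one attempt and no reset: what is moved stays moved. The work goes in short steps, Python scripts to look and compute and a shell command to move; the robot and the scene stay as the last step left them, time stands still between calls to the robot, and variables do not carry over. Pictures are saved under pics/ and viewed, at most 14 in all, crops included, and the job is handed in when it is done.

```bash
ls; mkdir -p pics; cat > h.py <<'E'
from workcell import *
import numpy as np, cv2
from scipy.spatial.transform import Rotation as Ro
def save(f,n,crop=None,s=1):
    im=f["image"][:,:,::-1]
    if crop: im=im[crop[1]:crop[3],crop[0]:crop[2]]
    cv2.imwrite("pics/"+n,cv2.resize(im,None,fx=s,fy=s,interpolation=cv2.INTER_CUBIC))
def campose(f,st=None):
    if "R" in f: R=np.array(f["R"]);t=np.array(f["t"]); return R.T,-R.T@t
    T=np.array(f["T_tool_cam"]);Rt=Ro.from_euler('xyz',st["tool_rot"]).as_matrix()
    return Rt@T[:3,:3],Rt@T[:3,3]+np.array(st["position"])
def cloud(f,st=None):
    C,o=campose(f,st);z=np.array(f["range_z"],float);v,u=np.mgrid[:384,:512]
    P=np.stack([(u-f["cx"])/f["fx"]*z,(v-f["cy"])/f["fy"]*z,z],-1)@C.T+o
    P[z<=0]=np.nan; return P
def ray(f,uv,zw,st=None):
    C,o=campose(f,st);d=C@np.array([(uv[0]-f["cx"])/f["fx"],(uv[1]-f["cy"])/f["fy"],1.]);return o+d*(zw-o[2])/d[2]
def toolshift(st,target):
    return Ro.from_euler('xyz',st["tool_rot"]).as_matrix().T@(np.array(target)-np.array(st["position"]))
E
python3 - <<'E'
from h import *
s=observe();print({k:np.round(v,3).tolist() for k,v in s.items()})
a=grab_frame("scene");b=grab_frame("top")
im=np.vstack([a["image"],b["image"]]);
save(a,"scene.png",s=1.5);save(b,"top.png",s=1.5)
np.savez("f0.npz",top=cloud(b),scene=cloud(a),ti=b["image"],si=a["image"])
Z={"dock":0,"tray_floor":.008,"tray_grip":.055,"tin_short_mid":.043,"tin_middle_mid":.0505,"tin_tall_mid":.0655,"tin_loose_mid":.05,"shaker1_mid":.036,"casserole_mid":.06,"bottle_mid":.08,"spoon_mid":.005}
for n,f in(("top",b),("scene",a)):
  for k,z in Z.items():
    for d in tip_of(f,k)[:5]:
      if d["confidence"]>.2: print(n,k,np.round(d["position"]),round(d["confidence"],2),np.round(ray(f,d["position"],z),3)[:2])
E
```

```text
pics
{'clock': 0.0, 'qpos': [-1.179, 0.522, -0.036, 1.6, 0.021, 1.021, -0.113], 'qd': [0.002, -0.0, -0.001, 0.002, -0.0, 0.001, 0.001], 'joint_efforts': [0.001, -92.71, 1.98, -36.994, 0.018, 0.008, -0.0], 'position': [0.278, 0.559, 0.231], 'tool_rot': [-3.14, 0.0, 2.68], 'force': [-0.682, -0.055, 0.353], 'moment': [-0.007, -0.025, -0.001], 'finger_force': 0.0, 'grip_width': 0.086}
top tray_floor [279. 182.] 0.87 [ 0.561 -0.008]
top tray_floor [281. 166.] 0.47 [ 0.607 -0.014]
top tray_grip [282. 225.] 0.78 [ 0.431 -0.015]
top tin_short_mid [300. 166.] 0.92 [ 0.604 -0.07 ]
top tin_middle_mid [282. 165.] 0.63 [ 0.606 -0.016]
top tin_tall_mid [258. 163.] 0.58 [0.609 0.054]
top tin_loose_mid [380. 194.] 0.92 [ 0.526 -0.301]
top shaker1_mid [181. 180.] 0.82 [0.56  0.282]
top bottle_mid [171. 124.] 0.83 [0.715 0.307]
top spoon_mid [120. 221.] 0.74 [0.435 0.467]
scene tray_floor [233. 224.] 0.68 [ 0.544 -0.012]
scene tray_grip [212. 200.] 0.94 [ 0.447 -0.021]
scene tin_short_mid [229. 235.] 0.56 [ 0.611 -0.082]
scene tin_middle_mid [247. 222.] 0.62 [ 0.607 -0.006]
scene tin_tall_mid [261. 207.] 0.73 [0.593 0.065]
scene tin_loose_mid [231. 235.] 0.74 [ 0.621 -0.082]
scene tin_loose_mid [156. 254.] 0.64 [ 0.542 -0.293]
scene tin_loose_mid [343. 190.] 0.56 [0.694 0.347]
scene shaker1_mid [297. 184.] 0.71 [0.552 0.272]
scene casserole_mid [178. 300.] 0.59 [ 0.731 -0.342]
scene bottle_mid [338. 189.] 0.58 [0.708 0.301]
scene spoon_mid [307. 159.] 0.59 [0.428 0.464]
```

View pics/top.png

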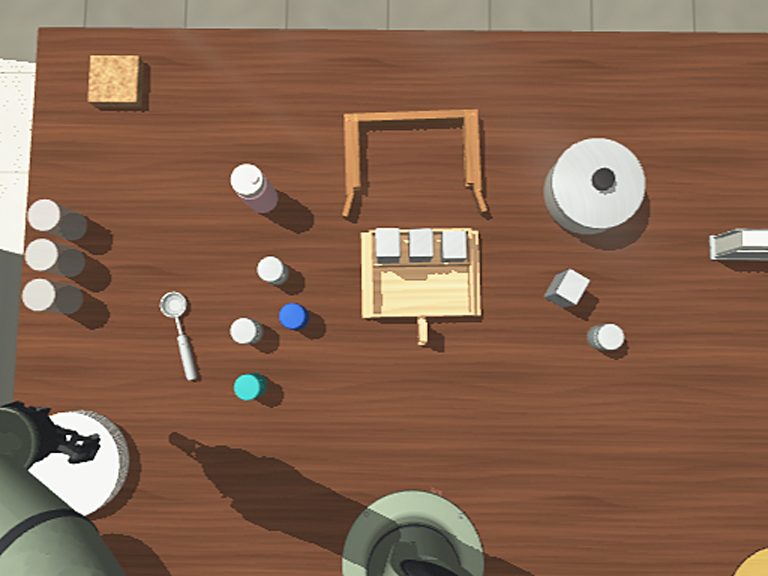

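View pics/scene.png

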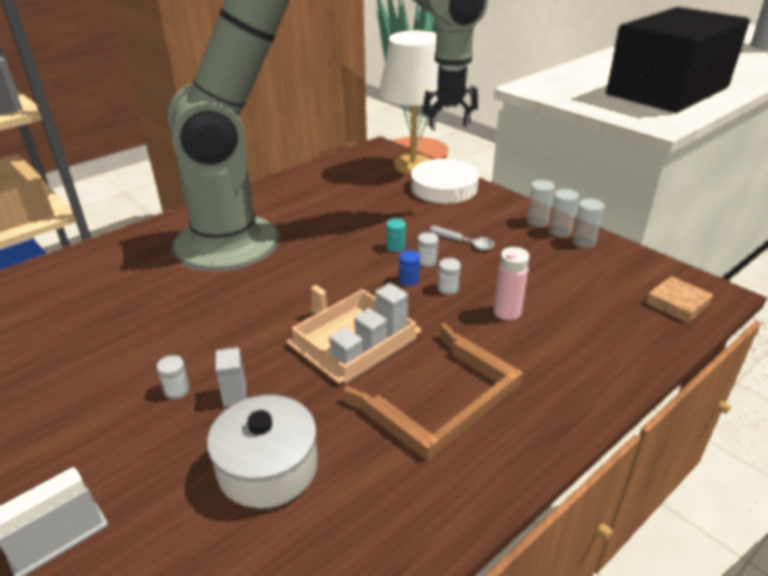

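Top view (768-px image): three clear/white shakers at (272,270), (246,331) and (607,337). The blue (293,316) and turquoise (248,387) ones are look-alikes, and the tall glasses at far left are not shakers. The loose tin is at (569,287). The row, left to right, is tall, middle, short. Next I measure tops from the depth and make one enlarged crop to confirm.

```bash
python3 - <<'E'
from h import *
d=np.load("f0.npz");P=d["top"];im=d["ti"]
cv2.imwrite("pics/crop.png",cv2.resize(im[140:270,140:430,::-1],None,fx=2.7,fy=2.7,interpolation=cv2.INTER_CUBIC))
def top(u,v,r,zl,zh,name):
    Q=P[v-r:v+r,u-r:u+r].reshape(-1,3);Q=Q[(Q[:,2]>zl)&(Q[:,2]<zh)]
    if len(Q)<5: print(name,"few",len(Q));return
    rc=cv2.minAreaRect(Q[:,:2].astype(np.float32)*1000)
    print(name,len(Q),"rect",np.round(rc[0],0),np.round(rc[1],0),round(rc[2],1),"mean",np.round(np.median(Q,0),3))
top(181,180,14,.06,.08,"sh1");top(164,221,14,.06,.08,"sh2");top(404,225,14,.06,.08,"sh3")
top(195,211,14,.06,.08,"blue");top(165,258,14,.06,.08,"teal")
top(379,191,20,.09,.11,"loose")
top(258,163,14,.11,.13,"tall");top(281,163,14,.085,.1,"mid");top(303,163,14,.07,.084,"short")
top(283,185,60,.036,.05,"trayrim");top(282,222,14,.06,.085,"grip")
top(274,105,60,.025,.045,"dock")
top(400,125,50,.08,.14,"cass");top(165,120,25,.13,.18,"bottle")
# dock cheeks
Q=P[70:150,220:335].reshape(-1,3);Q=Q[(Q[:,2]>.02)&(Q[:,2]<.042)&(Q[:,0]>.6)]
for x in np.arange(.62,.88,.02):
    q=Q[abs(Q[:,0]-x)<.01]
    if len(q): print(round(x,2),len(q),np.round([q[:,1].min(),q[q[:,1]<0][:,1].max(),q[q[:,1]>0][:,1].min(),q[:,1].max()],3))
E
```

```text
sh1 239 rect [557. 279.] [48. 47.] 46.1 mean [0.557 0.278 0.072]
sh2 246 rect [440. 327.] [46. 49.] 0.8 mean [0.44  0.325 0.072]
sh3 259 rect [ 438. -365.] [45. 48.] 0.8 mean [ 0.438 -0.364  0.073]
blue 244 rect [469. 234.] [46. 48.] 2.0 mean [0.469 0.234 0.073]
teal 255 rect [334. 315.] [48. 47.] 1.8 mean [0.333 0.315 0.072]
loose 324 rect [ 529. -288.] [45. 54.] 58.2 mean [ 0.528 -0.287  0.101]
tall 318 rect [603.  56.] [53. 42.] 0.9 mean [0.603 0.056 0.124]
mid 299 rect [609.  -7.] [55. 43.] 4.2 mean [ 0.608 -0.007  0.094]
short 286 rect [607. -72.] [53. 44.] 3.1 mean [ 0.607 -0.071  0.079]
trayrim 590 rect [600.   3.] [253. 282.] 0.6 mean [ 0.574 -0.017  0.044]
grip 65 rect [441. -12.] [34. 12.] 0.2 mean [ 0.441 -0.012  0.078]
dock 1612 rect [749.   7.] [275. 283.] 2.9 mean [0.825 0.004 0.035]
cass 2969 rect [ 726. -340.] [171. 175.] 45.0 mean [ 0.72  -0.333  0.107]
bottle 396 rect [710. 311.] [55. 57.] 76.3 mean [0.707 0.309 0.156]Traceback (most recent call last):
  File "<stdin>", line 20, in <module>
    return umr_maximum(a, axis, None, out, keepdims, initial, where)
ValueError: zero-size array to reduction operation maximum which has no identity
```

View pics/crop.png

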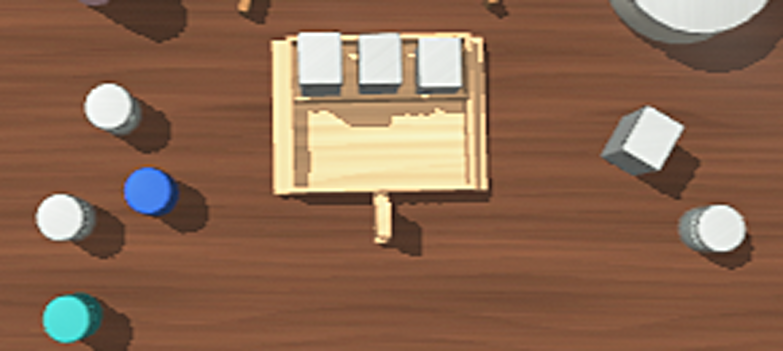

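The crop confirms white-topped clear shakers at crop (110,107), (62,217) and (720,228). Blue (150,191) and turquoise (68,319) get left alone. The loose tin at crop (648,140) is turned about 58°. Now I move over the tray and fit the tray and dock poses at the same time.

```bash
python3 -m creep '[[[-1,-0.038,-0.029,-0.008,0,0,0],[-1,-0.038,-0.029,-0.008,0,0,0],[-1,-0.038,-0.029,-0.008,0,0,0],[-1,-0.038,-0.029,-0.008,0,0,0],[-1,-0.038,-0.029,-0.008,0,0,0],[-1,-0.038,-0.029,-0.008,0,0,0],[-1,-0.038,-0.029,-0.008,0,0,0]]]'
python3 -m creep '[[[-1,-0.038,-0.029,-0.008,0,0,0],[-1,-0.038,-0.029,-0.008,0,0,0],[-1,-0.038,-0.029,-0.008,0,0,0],[-1,-0.038,-0.029,-0.008,0,0,0],[-1,-0.038,-0.029,-0.008,0,0,0],[-1,-0.038,-0.029,-0.008,0,0,0]]]'
python3 -m creep '[[[-1,0,0,0,0,0,8],[-1,0,0,0,0,0,8],[-1,0,0,0,0,0,8],[-1,0,0,0,0,0,8],[-1,0,0,0,0,0,8],[-1,0,0,0,0,0,8],[-1,0,0,0,0,0,8],[-1,0,0,0,0,0,7.6]]]'
cat > fit.py <<'E'
from h import *
from scipy.optimize import minimize
def rectfit(P,z0,z1,box):
    Q=P.reshape(-1,3);Q=Q[(Q[:,2]>z0)&(Q[:,2]<z1)&(Q[:,0]>box[0])&(Q[:,0]<box[1])&(Q[:,1]>box[2])&(Q[:,1]<box[3])]
    return Q
E
python3 - <<'E'
from fit import *
P=np.load("f0.npz")["top"]
D=rectfit(P,.025,.045,[.655,.9,-.2,.2])
for x in np.arange(.66,.88,.02):
    q=D[abs(D[:,0]-x)<.006];l=q[q[:,1]>0][:,1];r=q[q[:,1]<0][:,1]
    f=lambda a:(round(a.min(),3),round(a.max(),3)) if len(a) else None
    print(round(x,2),"L",f(l),"R",f(r))
for y in np.arange(-.12,.14,.04):
    q=D[(abs(D[:,1]-y)<.006)&(D[:,0]>.78)][:,0];print("back y",round(y,2),np.round([q.min(),q.max()],3))
T=rectfit(P,.038,.05,[.45,.68,-.16,.14])
for y in np.arange(-.1,.11,.04):
    q=T[abs(T[:,1]-y)<.006][:,0];print("tray y",round(y,2),np.round([q.min(),q.max()],3) if len(q) else 0)
for x in np.arange(.48,.65,.03):
    q=T[abs(T[:,0]-x)<.006][:,1];print("tray x",round(x,2),np.round([q.min(),q.max()],3))
s=observe();f=grab_frame("wrist");save(f,"w1.png",s=1.5)
print(np.round(s["position"],3),np.round(s["tool_rot"],3),s["clock"])
W=cloud(f,s);np.save("w.npy",W)
for n,z0,z1,b in(("tall",.11,.135,[.55,.66,-.15,.13]),("mid",.087,.1,[.55,.66,-.15,.13]),("short",.07,.084,[.55,.66,-.15,.13]),("grip",.07,.085,[.4,.48,-.06,.04])):
    q=rectfit(W,z0,z1,b)
    if len(q)>9: print(n,len(q),cv2.minAreaRect(q[:,:2].astype(np.float32)*1000),np.round(np.median(q,0),3))
T=rectfit(W,.038,.05,[.45,.68,-.16,.14])
for x in np.arange(.48,.65,.03):
    q=T[abs(T[:,0]-x)<.004][:,1]
    if len(q): print("wtray x",round(x,2),np.round([q.min(),q.max()],3))
for y in np.arange(-.1,.11,.04):
    q=T[abs(T[:,1]-y)<.004][:,0]
    if len(q): print("wtray y",round(y,2),np.round([q.min(),q.max()],3))
E
```

```text
clock: 1.9
position: [0.4267, 0.2574, 0.2879]
tool_rot: [3.141, 0.0, 2.68]
force: [2.0, -0.1, 0.6]
grip_width: 0.0854
finger_force: 0.0
clock: 2.5
position: [0.5533, -0.0, 0.3359]
tool_rot: [3.141, 0.0, 2.68]
force: [1.1, 1.3, 0.7]
grip_width: 0.0854
finger_force: 0.0
clock: 3.3
position: [0.5527, 0.0019, 0.3354]
tool_rot: [3.142, -0.0, 1.564]
force: [-0.7, -0.1, 0.2]
grip_width: 0.0856
finger_force: 0.0
0.66 L None R None
0.68 L (np.float64(0.134), np.float64(0.145)) R (np.float64(-0.137), np.float64(-0.131))
0.7 L (np.float64(0.128), np.float64(0.14)) R (np.float64(-0.134), np.float64(-0.122))
0.72 L (np.float64(0.128), np.float64(0.14)) R (np.float64(-0.128), np.float64(-0.113))
0.74 L (np.float64(0.114), np.float64(0.141)) R (np.float64(-0.125), np.float64(-0.101))
0.76 L (np.float64(0.117), np.float64(0.141)) R (np.float64(-0.126), np.float64(-0.099))
0.78 L (np.float64(0.117), np.float64(0.141)) R (np.float64(-0.125), np.float64(-0.098))
0.8 L (np.float64(0.117), np.float64(0.142)) R (np.float64(-0.122), np.float64(-0.098))
0.82 L (np.float64(0.118), np.float64(0.142)) R (np.fl
[... 900 characters left out ...]
07666015625, 21.039196014404297), (54.5032958984375, 102.82518768310547), 5.196556568145752) [ 0.609 -0.005  0.092]
short 1035 ((608.2152099609375, -7.135581970214844), (56.834075927734375, 170.50531005859375), 1.9755148887634277) [ 0.608 -0.067  0.077]
grip 235 ((442.56927490234375, -12.787038803100586), (35.86709976196289, 14.373860359191895), 2.1737008094787598) [ 0.443 -0.012  0.077]
wtray x 0.48 [-0.112  0.088]
wtray x 0.51 [-0.11   0.089]
wtray x 0.54 [-0.108  0.09 ]
wtray x 0.57 [-0.108  0.091]
wtray x 0.6 [-0.05   0.091]
wtray x 0.63 [-0.107  0.093]
wtray y -0.1 [0.477 0.647]
wtray y -0.06 [0.476 0.646]
wtray y -0.02 [0.46  0.584]
wtray y 0.02 [0.474 0.643]
wtray y 0.06 [0.472 0.578]
```

View pics/w1.png

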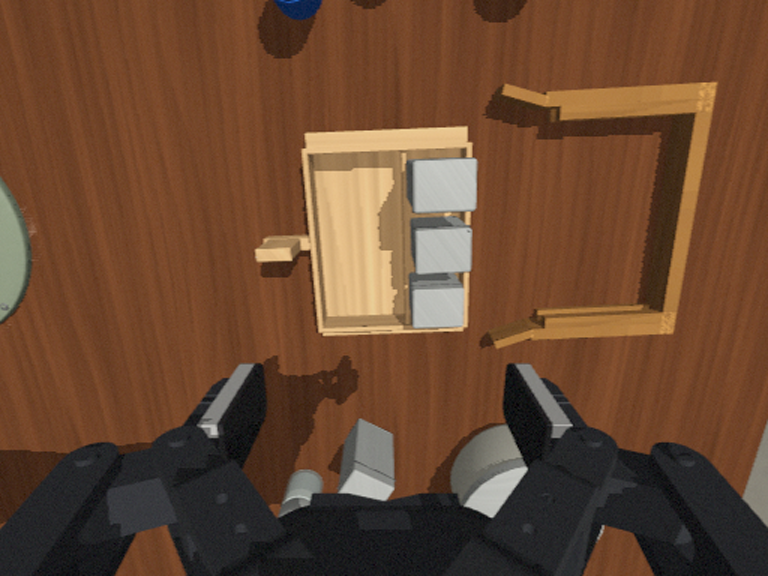

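The tray floor is at about (.560,−.009) with yaw ≈0.03. The dock origin is about (.718,.006) with yaw ≈0.03. The tins stand with ~18 mm gaps: tall y=.056, middle −.006, short −.068. I'll grip the tall tin by its 54 mm faces, drag it 8 mm outwards, and check.

```bash
python3 -m creep '[[[-1,0,0,0,0,0,-2],[-1,0.0105,0.0107,0.04,0,0,0],[-1,0.0105,0.0107,0.04,0,0,0],[-1,0.0105,0.0107,0.04,0,0,0],[-1,0.0105,0.0107,0.04,0,0,0],[-1,0.0105,0.0107,0.04,0,0,0],[-1,0,0,0.04,0,0,0],[-1,0,0,0.01,0,0,0],[-1,0,0,0,0,0,0]]]'
python3 -m creep '[[[1,0,0,0,0,0,0],[1,0,0,0,0,0,0],[1,0,0,0,0,0,0],[1,0,0,0,0,0,0],[1,0,0,0,0,0,0],[1,0,0,0,0,0,0],[1,0,0,0,0,0,0],[1,0,0,0,0,0,0]]]' 20
```

```text
clock: 4.25
position: [0.6038, 0.0557, 0.0846]
tool_rot: [-3.139, 0.0, 1.606]
force: [-0.3, -0.5, 1.2]
grip_width: 0.0855
finger_force: 0.0
clock: 5.05
position: [0.6052, 0.0562, 0.0873]
tool_rot: [3.139, -0.001, 1.605]
force: [-2.8, -0.2, 11.0]
grip_width: 0.0535
finger_force: 23.0
```

```bash
python3 -m creep '[[[1,0.002,0,0,0,0,0],[1,0.002,0,0,0,0,0],[1,0.002,0,0,0,0,0],[1,0.002,0,0,0,0,0],[1,0,0,0,0,0,0],[1,0,0,0,0,0,0]]]'
python3 -m creep '[[[-1,0,0,0,0,0,0],[-1,0,0,0,0,0,0],[-1,0,0,0,0,0,0],[-1,0,0,0,0,0,0],[-1,0,0,-0.04,0,0,0],[-1,0,0,-0.03,0,0,0],[-1,-0.035,0.001,0,0,0,0],[-1,-0.035,0.001,0,0,0,0],[-1,0,0,0,0,0,0]]]'
python3 - <<'E'
from fit import *
s=observe();f=grab_frame("wrist");W=cloud(f,s)
print(np.round(s["position"],4))
for n,z0,z1 in(("tall",.115,.13),("mid",.09,.096),("short",.074,.081)):
    q=rectfit(W,z0,z1,[.575,.635,-.12,.1]);
    if len(q)>9: print(n,len(q),np.round(q.min(0),3),np.round(q.max(0),3),np.round(np.median(q,0),3))
b=grab_frame("top");W=cloud(b)
for n,z0,z1,y in(("tall",.115,.13,.06),("mid",.087,.1,-.006),("short",.072,.084,-.068)):
    q=rectfit(W,z0,z1,[.57,.64,y-.03,y+.03]);
    if len(q)>9: print("top",n,len(q),np.round(q.min(0),3),np.round(q.max(0),3),np.round(np.median(q,0),3))
T=rectfit(W,.038,.05,[.45,.68,-.16,.14])
print("traytop",T.min(0),T.max(0))
E
```

```text
clock: 5.65
position: [0.6044, 0.0635, 0.0873]
tool_rot: [3.141, 0.0, 1.604]
force: [-6.8, -3.7, 14.6]
grip_width: 0.0539
finger_force: 18.7
clock: 6.55
position: [0.6086, -0.011, 0.1559]
tool_rot: [3.141, 0.002, 1.599]
force: [0.8, 0.5, 0.7]
grip_width: 0.0854
finger_force: 0.0
[ 0.6086 -0.011   0.1559]
tall 6058 [0.577 0.033 0.118] [0.632 0.078 0.125] [0.605 0.057 0.122]
mid 3296 [ 0.582 -0.029  0.09 ] [0.635 0.016 0.095] [ 0.609 -0.005  0.092]
short 2526 [ 0.582 -0.093  0.074] [0.635 0.016 0.081] [ 0.608 -0.068  0.077]
top tall 118 [0.577 0.06  0.116] [0.629 0.077 0.13 ] [0.607 0.07  0.124]
traytop [0.48127083 0.07197512 0.03831568] [0.67935648 0.13877525 0.04939015]
```

The tall tin didn't follow; the pads slipped while they were pressing it down. I'll grip harder, take the weight off with a small lift, shift, and lower. Middle tin first, since I'm above it.

```bash
python3 -m creep '[[[-1,0.005,0,0.04,0,0,0],[-1,0,0,0.04,0,0,0],[-1,0,0,0.016,0,0,0],[-1,0,0,0,0,0,0],[1,0,0,0,0,0,0],[1,0,0,0,0,0,0],[1,0,0,0,0,0,0],[1,0,0,0,0,0,0],[1,0,0,0,0,0,0],[1,0,0,0,0,0,0]]]' 20
python3 -m creep '[[[1,0,0,-0.004,0,0,0],[1,0,0,-0.004,0,0,0],[1,0,0,0,0,0,0],[1,0,0,0,0,0,0],[1,0,0,0,0,0,0]]]' 80
```

```text
clock: 7.65
position: [0.6093, -0.0006, 0.0611]
tool_rot: [3.139, -0.0, 1.605]
force: [-1.0, 1.1, 7.5]
grip_width: 0.0537
finger_force: 24.0
clock: 8.15
position: [0.6083, -0.0007, 0.0672]
tool_rot: [-3.141, 0.0, 1.605]
force: [-0.1, 0.6, -1.9]
grip_width: 0.053
finger_force: 83.6
```

```bash
python3 -m creep '[[[1,-0.005,0,0,0,0,0],[1,-0.005,0,0,0,0,0],[1,-0.005,0,0,0,0,0],[1,-0.005,0,0,0,0,0],[1,0,0,0,0,0,0]]]'
python3 -m creep '[[[1,-0.004,0,0,0,0,0],[1,-0.004,0,0,0,0,0],[1,0,0,0,0,0,0],[1,0,0,0,0,0,0]]]'
```

```text
clock: 8.65
position: [0.6091, -0.0219, 0.0673]
tool_rot: [3.142, 0.0, 1.603]
force: [0.8, 0.1, -1.6]
grip_width: 0.0527
finger_force: 83.8
clock: 9.05
position: [0.6093, -0.0288, 0.0673]
tool_rot: [-3.142, 0.0, 1.605]
force: [0.5, -0.8, -1.4]
grip_width: 0.0527
finger_force: 83.9
```

Good: it moved and the force is small. Now I lower, release, rise and look.

```bash
python3 -m creep '[[[1,0,0,0.004,0,0,0],[1,0,0,0.003,0,0,0],[1,0,0,0,0,0,0],[-1,0,0,0,0,0,0],[-1,0,0,0,0,0,0],[-1,0,0,0,0,0,0],[-1,0,0,0,0,0,0],[-1,0.02,0,-0.05,0,0,0],[-1,0.025,0,-0.05,0,0,0],[-1,0,0,0,0,0,0]]]'
cat > row.py <<'E'
from fit import *
def row(W=None):
    s=observe()
    if W is None: W=cloud(grab_frame("wrist"),s)
    print("tcp",np.round(s["position"],4),np.round(s["tool_rot"],3),s["clock"])
    for n,z0,z1 in(("tall",.116,.13),("loose",.1,.114),("mid",.09,.097),("short",.074,.081)):
        q=rectfit(W,z0,z1,[.57,.64,-.12,.1])
        if len(q)<300: continue
        m=np.median(q,0);q=q[np.abs(q[:,1]-m[1])<.03]
        print(n,len(q),"x",np.round(np.percentile(q[:,0],[1,99]),3),"y",np.round(np.percentile(q[:,1],[1,99]),3))
    T=rectfit(W,.04,.048,[.45,.68,-.16,.14])
    for x in(.5,.53,.56):
        q=T[abs(T[:,0]-x)<.005][:,1]
        if len(q)>5: print("rim at x",x,np.round([q.min(),q.max()],3))
    for y in(-.08,0,.05):
        q=T[abs(T[:,1]-y)<.005][:,0]
        if len(q)>5: print("rim at y",y,np.round([q.min(),q.max()],3))
if __name__=="__main__": row()
E
python3 row.py
```

```text
clock: 10.05
position: [0.6104, 0.0153, 0.1565]
tool_rot: [3.134, -0.002, 1.608]
force: [0.3, 0.5, -1.1]
grip_width: 0.0853
finger_force: 0.0
tcp [0.6104 0.0153 0.1565] [ 3.134e+00 -2.000e-03  1.608e+00] 10.05
tall 5286 x [0.579 0.631] y [0.036 0.078]
mid 2703 x [0.584 0.636] y [-0.055 -0.013]
short 1648 x [0.583 0.635] y [-0.101 -0.066]
rim at x 0.5 [0.085 0.089]
rim at x 0.53 [-0.11   0.089]
rim at x 0.56 [-0.11  0.09]
rim at y -0.08 [0.476 0.646]
rim at y 0 [0.474 0.644]
rim at y 0.05 [0.472 0.478]
```

```bash
python3 -m creep '[[[-1,0.022,-0.002,0,0,0,0],[-1,0.02,-0.002,0,0,0,0],[-1,0,0,0.04,0,0,0],[-1,0,0,0.032,0,0,0],[-1,0,0,0,0,0,0],[1,0,0,0,0,0,0],[1,0,0,0,0,0,0],[1,0,0,0,0,0,0],[1,0,0,0,0,0,0],[1,0,0,0,0,0,0]]]' 20
python3 -m creep '[[[1,0,0,-0.004,0,0,0],[1,0,0,-0.004,0,0,0],[1,0,0,0,0,0,0],[1,0,0,0,0,0,0],[1,0.003,0,0,0,0,0],[1,0.003,0,0,0,0,0],[1,0,0,0,0,0,0]]]' 80
python3 -m creep '[[[1,0,0,0.004,0,0,0],[1,0,0,0.003,0,0,0],[1,0,0,0,0,0,0],[-1,0,0,0,0,0,0],[-1,0,0,0,0,0,0],[-1,0,0,0,0,0,0],[-1,0,0,0,0,0,0],[-1,-0.02,0,-0.05,0,0,0],[-1,-0.025,0,-0.05,0,0,0],[-1,0,0,-0.01,0,0,0]]]'
python3 row.py
```

```text
clock: 11.1
position: [0.6034, 0.0539, 0.0809]
tool_rot: [3.139, -0.0, 1.604]
force: [0.3, -1.3, 8.1]
grip_width: 0.0537
finger_force: 26.9
clock: 11.8
position: [0.6022, 0.0607, 0.0873]
tool_rot: [-3.141, -0.0, 1.605]
force: [0.2, 0.7, -1.7]
grip_width: 0.0535
finger_force: 83.7
clock: 12.8
position: [0.6055, 0.0155, 0.1862]
tool_rot: [3.136, 0.001, 1.601]
force: [0.1, -0.4, 0.1]
grip_width: 0.0852
finger_force: 0.0
tcp [0.6055 0.0155 0.1862] [3.136e+00 1.000e-03 1.601e+00] 12.8
tall 4081 x [0.577 0.63 ] y [0.041 0.084]
mid 2193 x [0.584 0.636] y [-0.056 -0.013]
short 1413 x [0.583 0.635] y [-0.101 -0.065]
rim at x 0.5 [0.085 0.089]
rim at x 0.53 [-0.11  0.09]
rim at x 0.56 [-0.11   0.091]
rim at y -0.08 [0.477 0.646]
rim at y 0 [0.473 0.643]
rim at y 0.05 [0.472 0.642]
```

The gap is now 53 mm, centred at y≈.0145. On to the loose tin.

```bash
python3 -m creep '[[[-1,-0.0376,-0.0108,0,0,0,0],[-1,-0.0376,-0.0108,0,0,0,0],[-1,-0.0376,-0.0108,0,0,0,0],[-1,-0.0376,-0.0108,0,0,0,0],[-1,-0.0376,-0.0108,0,0,0,0],[-1,-0.0376,-0.0108,0,0,0,0],[-1,-0.0376,-0.0108,0,0,0,0],[-1,-0.0376,-0.0108,0,0,0,0],[-1,0,0,0,0,0,8.4],[-1,0,0,0,0,0,8.4]]]'
python3 -m creep '[[[-1,0,0,0,0,0,8.4],[-1,0,0,0,0,0,8.3],[-1,0,0,0,0,0,0],[-1,0,0,0,0,0,0]]]'
python3 - <<'E'
from fit import *
s=observe();W=cloud(grab_frame("wrist"),s)
q=rectfit(W,.09,.108,[.48,.6,-.36,-.2]);r=cv2.minAreaRect(q[:,:2].astype(np.float32)*1000)
print(np.round(s["position"],4),np.round(s["tool_rot"],3),len(q),r)
print(toolshift(s,[r[0][0]/1000,r[0][1]/1000,.067]))
E
```

```text
clock: 13.85
position: [0.5267, -0.2854, 0.1806]
tool_rot: [-3.141, -0.0, 1.304]
force: [1.3, 0.5, -0.4]
grip_width: 0.0852
finger_force: 0.0
clock: 14.25
position: [0.5275, -0.2839, 0.1809]
tool_rot: [-3.141, 0.0, 1.025]
force: [0.1, -0.0, -0.3]
grip_width: 0.0854
finger_force: 0.0
[ 0.5275 -0.2839  0.1809] [-3.141  0.     1.025] 3002 ((529.3959350585938, -288.27276611328125), (44.14354705810547, 53.95779800415039), 60.00543212890625)
[-0.00274356  0.00400075  0.11388609]
```

```bash
python3 -m creep '[[[-1,-0.003,0.004,0.03,0,0,-1.3],[-1,0,0,0.04,0,0,0],[-1,0,0,0.04,0,0,0],[-1,0,0,0.004,0,0,0],[-1,0,0,0,0,0,0],[1,0,0,0,0,0,0],[1,0,0,0,0,0,0],[1,0,0,0,0,0,0],[1,0,0,0,0,0,0],[1,0,0,0,0,0,0]]]' 20
python3 -m creep '[[[1,0,0,0,0,0,0],[1,0,0,-0.005,0,0,0],[1,0,0,-0.03,0,0,0],[1,0,0,-0.04,0,0,0],[1,0,0,-0.04,0,0,0],[1,0,0,-0.04,0,0,0],[1,0,0,-0.01,0,0,0],[1,0,0,0,0,0,0]]]' 80
python3 -c "
from h import *
s=observe();print(np.round(s['position'],4),s['tool_rot'],toolshift(s,[.609,.0145,s['position'][2]]))"
```

```text
clock: 15.3
position: [0.5301, -0.2894, 0.0694]
tool_rot: [3.139, -0.001, 1.043]
force: [-1.6, 0.6, 11.3]
grip_width: 0.054
finger_force: 23.2
clock: 16.1
position: [0.5301, -0.2893, 0.2347]
tool_rot: [3.138, -0.001, 1.043]
force: [0.2, 0.5, -0.9]
grip_width: 0.053
finger_force: 84.1
[ 0.5301 -0.2893  0.2347] [ 3.13817329e+00 -9.23771696e-04  1.04307584e+00] [ 3.02209325e-01 -8.47653383e-02 -1.06703401e-05]
```

```bash
python3 -m creep '[[[1,0.0378,-0.0106,0,0,0,0],[1,0.0378,-0.0106,0,0,0,0],[1,0.0378,-0.0106,0,0,0,0],[1,0.0378,-0.0106,0,0,0,0],[1,0.0378,-0.0106,0,0,0,0],[1,0.0378,-0.0106,0,0,0,0],[1,0.0378,-0.0106,0,0,0,0],[1,0.0378,-0.0106,0,0,0,0],[1,0,0,0,0,0,-8],[1,0,0,0,0,0,-8]]]'
python3 -m creep '[[[1,0,0,0,0,0,-8],[1,0,0,0,0,0,-8],[1,0,0,0,0,0,0],[1,0,0,0,0,0,0]]]'
python3 - <<'E'
from row import *
s=observe();f=grab_frame("wrist");save(f,"w2.png",s=1.5);W=cloud(f,s);row(W)
print(toolshift(s,[.608,.0145,.075]))
Q=W.reshape(-1,3);Q=Q[(Q[:,2]>.15)&(abs(Q[:,0]-.608)<.04)&(abs(Q[:,1]-.0145)<.06)&(Q[:,2]<.262)]
q=Q[Q[:,2]<.24];print(len(q),np.round(np.percentile(q,[1,50,99],axis=0),3))
E
```

```text
clock: 17.1
position: [0.6079, 0.0166, 0.2308]
tool_rot: [-3.139, 0.001, 1.33]
force: [-0.3, -0.8, -1.7]
grip_width: 0.0526
finger_force: 84.2
clock: 17.5
position: [0.6081, 0.0147, 0.2317]
tool_rot: [-3.14, -0.0, 1.597]
force: [0.5, -0.0, -1.7]
grip_width: 0.0528
finger_force: 84.2
tcp [0.6082 0.0147 0.2319] [-3.141  0.     1.597] 17.55
tall 2845 x [0.578 0.63 ] y [0.041 0.084]
rim at x 0.5 [-0.11   0.088]
rim at x 0.53 [0.085 0.09 ]
rim at x 0.56 [0.086 0.091]
rim at y -0.08 [0.477 0.482]
rim at y 0 [0.474 0.577]
rim at y 0.05 [0.472 0.642]
[-2.42840831e-04  4.19544214e-05  1.56735218e-01]
3036 [[0.582 0.035 0.166]
 [0.607 0.037 0.213]
 [0.633 0.038 0.24 ]]
```

View pics/w2.png

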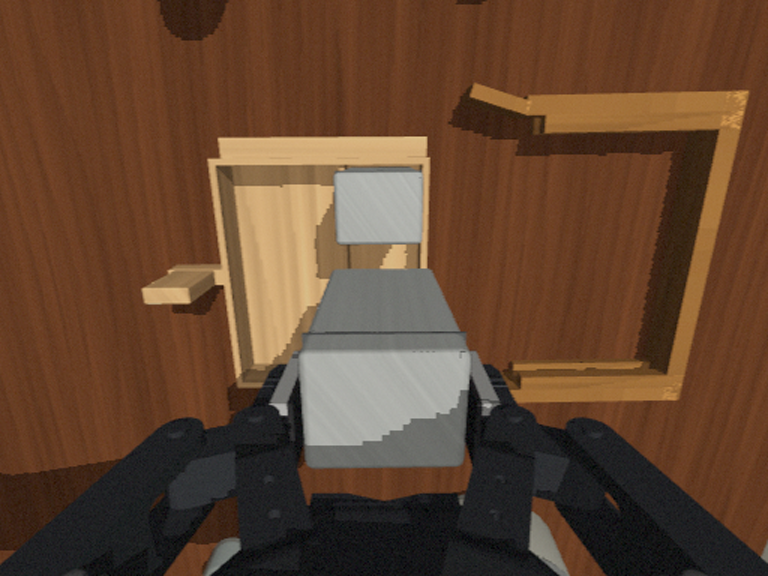

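The picture shows the tin held square above the row, with its near face at y≈.0365 against the gap edge at .041. The divider and back wall line up with it. Lowering.

```bash
python3 -m creep '[[[1,0,0,0.03,0,0,0],[1,0,0,0.03,0,0,0],[1,0,0,0.02,0,0,0],[1,0,0,0.02,0,0,0],[1,0,0,0.02,0,0,0],[1,0,0,0.015,0,0,0],[1,0,0,0,0,0,0]]]'
python3 -m creep '[[[1,0,0,0.008,0,0,0],[1,0,0,0.006,0,0,0],[1,0,0,0.004,0,0,0],[1,0,0,0.002,0,0,0],[1,0,0,0.001,0,0,0],[1,0,0,0,0,0,0]]]'
```

```text
clock: 18.25
position: [0.6074, 0.0149, 0.0957]
tool_rot: [-3.139, 0.001, 1.6]
force: [0.4, 0.5, -0.1]
grip_width: 0.053
finger_force: 84.2
clock: 18.85
position: [0.6085, 0.0148, 0.0777]
tool_rot: [3.141, -0.0, 1.601]
force: [-7.2, 1.0, 18.5]
grip_width: 0.0527
finger_force: 86.2
```

The tin is seated (contact at the expected height). I release, rise, check the row, and go on to shaker 1.

```bash
python3 -m creep '[[[-1,0,0,0,0,0,0],[-1,0,0,0,0,0,0],[-1,0,0,0,0,0,0],[-1,0,0,0,0,0,0],[-1,0,0,0,0,0,0],[-1,0,0,-0.04,0,0,0],[-1,0,0,-0.04,0,0,0],[-1,0,0,-0.04,0,0,0],[-1,0,0,0,0,0,0]]]'
python3 row.py
python3 -m creep '[[[-1,0.038,-0.0061,0,0,0,0],[-1,0.038,-0.0061,0,0,0,0],[-1,0.038,-0.0061,0,0,0,0],[-1,0.038,-0.0061,0,0,0,0],[-1,0.038,-0.0061,0,0,0,0],[-1,0.038,-0.0061,0,0,0,0],[-1,0.038,-0.0061,0,0,0,0],[-1,0,0,0,0,0,0],[-1,0,0,0,0,0,0]]]'
cat > sh.py <<'E'
from fit import *
import sys
# shaker tops near the tool, from the wrist depth; colour checked
s=observe();f=grab_frame("wrist");W=cloud(f,s);p=s["position"]
print(np.round(p,4),np.round(s["tool_rot"],3),s["clock"])
m=((W[...,2]>.06)&(W[...,2]<.08)).astype(np.uint8)
n,l,st,c=cv2.connectedComponentsWithStats(m)
for i in range(1,n):
    if st[i,4]<300: continue
    q=W[l==i];r=cv2.minEnclosingCircle(q[:,:2].astype(np.float32));ctr=np.array(r[0])
    print(st[i,4],"centre",np.round(ctr,4),"r",round(r[1],4),"rgb",np.median(f["image"][l==i],0),"shift",np.round(toolshift(s,[*ctr,.042]),4))
E
python3 sh.py
```

```text
clock: 19.75
position: [0.6107, 0.0146, 0.2016]
tool_rot: [3.134, -0.001, 1.601]
force: [0.1, 0.0, -0.7]
grip_width: 0.0855
finger_force: 0.0
tcp [0.6107 0.0146 0.2016] [ 3.134e+00 -1.000e-03  1.601e+00] 19.75
tall 3585 x [0.577 0.63 ] y [0.042 0.084]
loose 2685 x [0.581 0.634] y [-0.006  0.037]
mid 1997 x [0.584 0.636] y [-0.056 -0.013]
short 1332 x [0.583 0.635] y [-0.101 -0.065]
rim at x 0.5 [0.084 0.089]
rim at x 0.53 [-0.11  0.09]
rim at x 0.56 [-0.109  0.091]
rim at y -0.08 [0.476 0.646]
rim at y 0 [0.473 0.644]
rim at y 0.05 [0.472 0.642]
clock: 20.7
position: [0.5571, 0.2798, 0.1955]
tool_rot: [-3.14, 0.001, 1.603]
force: [-0.4, -0.8, -0.7]
grip_width: 0.0855
finger_force: 0.0
[0.5571 0.2798 0.1955] [-3.140e+00  1.000e-03  1.603e+00] 20.7
2228 centre [0.4408 0.3281] r 0.0253 rgb [202. 204. 198.] shift [ 0.0521 -0.1145  0.1536]
2354 centre [0.3357 0.3174] r 0.0254 rgb [  0. 190. 182.] shift [ 0.0448 -0.2199  0.1538]
567 centre [0.704  0.3148] r 0.0299 rgb [121.  91.  94.] shift [0.0304 0.1482 0.1533]
1823 centre [0.5584 0.2808] r 0.025 rgb [203. 204. 199.] shift [0.0011 0.0016 0.1535]
1684 centre [0.4702 0.2364] r 0.0252 rgb [ 40. 114. 208.] shift [-0.0405 -0.0881  0.1537]
```

The row is right. Gripping shaker 1 (white, at (.558,.281)).

```bash
python3 -m creep '[[[-1,0.001,0.001,0.04,0,0,0],[-1,0,0,0.04,0,0,0],[-1,0,0,0.04,0,0,0],[-1,0,0,0.033,0,0,0],[-1,0,0,0,0,0,0],[1,0,0,0,0,0,0],[1,0,0,0,0,0,0],[1,0,0,0,0,0,0],[1,0,0,0,0,0,0],[1,0,0,0,0,0,0]]]' 30
python3 -m creep '[[[1,0,0,-0.004,0,0,0],[1,0,0,-0.026,0,0,0],[1,0,0,-0.04,0,0,0],[1,0,0,-0.04,0,0,0],[1,0,0,0,0,0,0],[1,0,0,0,0,0,0]]]' 50
python3 -c "
from h import *
s=observe();print(np.round(s['position'],4),s['tool_rot'],toolshift(s,[.519,.0474,.05]))"
```

```text
clock: 21.75
position: [0.5597, 0.2808, 0.0457]
tool_rot: [3.139, -0.001, 1.601]
force: [-2.3, -1.8, 7.5]
grip_width: 0.0492
finger_force: 29.6
clock: 22.35
position: [0.559, 0.2808, 0.1551]
tool_rot: [3.14, -0.002, 1.601]
force: [-1.2, -0.4, -1.3]
grip_width: 0.0492
finger_force: 52.3
[0.559  0.2808 0.1551] [ 3.13970169e+00 -1.52805423e-03  1.60135816e+00] [-0.23227726 -0.04732195  0.10461403]
```

```bash
python3 -m creep '[[[1,-0.0387,-0.0079,0,0,0,0],[1,-0.0387,-0.0079,0,0,0,0],[1,-0.0387,-0.0079,0,0,0,0],[1,-0.0387,-0.0079,0,0,0,0],[1,-0.0387,-0.0079,0,0,0,0],[1,-0.0387,-0.0079,0,0,0,0],[1,0,0,0,0,0,0],[1,0,0,0,0,0,0]]]'
python3 -m creep '[[[1,0,0,0.03,0,0,0],[1,0,0,0.03,0,0,0],[1,0,0,0.02,0,0,0],[1,0,0,0.01,0,0,0],[1,0,0,0.006,0,0,0],[1,0,0,0.004,0,0,0],[1,0,0,0.002,0,0,0],[1,0,0,0,0,0,0]]]'
```

```text
clock: 23.15
position: [0.518, 0.0463, 0.1531]
tool_rot: [-3.141, 0.0, 1.599]
force: [0.3, 0.9, -1.1]
grip_width: 0.0489
finger_force: 52.3
clock: 23.95
position: [0.5181, 0.0473, 0.0532]
tool_rot: [-3.141, -0.001, 1.601]
force: [-11.6, 0.6, 28.7]
grip_width: 0.049
finger_force: 54.6
```

```bash
python3 -m creep '[[[1,0,0,-0.002,0,0,0],[-0.4,0,0,0,0,0,0],[-0.4,0,0,0,0,0,0],[-0.4,0,0,0,0,0,0],[-0.4,0,0,0,0,0,0]]]'
python3 -m creep '[[[-0.4,0,0,-0.02,0,0,0],[-0.4,0,0,-0.04,0,0,0],[-1,0,0,-0.04,0,0,0],[-1,0,0,-0.04,0,0,0],[-1,0,0,0,0,0,0]]]'
python3 sh.py
python3 -m creep '[[[-1,0.0404,-0.0098,0,0,0,0],[-1,0.0404,-0.0098,0,0,0,0],[-1,0.0404,-0.0098,0,0,0,0],[-1,0.0404,-0.0098,0,0,0,0],[-1,0.0404,-0.0098,0,0,0,0],[-1,0.0404,-0.0098,0,0,0,0],[-1,0.0404,-0.0098,0,0,0,0],[-1,0,0,0,0,0,0],[-1,0,0,0,0,0,0]]]'
python3 sh.py
```

```text
clock: 24.45
position: [0.5184, 0.047, 0.0536]
tool_rot: [3.142, 0.0, 1.601]
force: [-0.3, -0.4, 0.2]
grip_width: 0.0596
finger_force: 0.0
clock: 24.95
position: [0.5205, 0.047, 0.198]
tool_rot: [3.135, -0.002, 1.601]
force: [0.0, 0.2, -1.7]
grip_width: 0.0851
finger_force: 0.0
[0.5205 0.047  0.198 ] [ 3.135e+00 -2.000e-03  1.601e+00] 24.95
512 centre [0.6043 0.0402] r 0.0505 rgb [69. 70. 68.] shift [-0.0096  0.0825  0.1565]
1655 centre [0.5186 0.0471] r 0.0252 rgb [180. 181. 176.] shift [-0.     -0.0029  0.156 ]
605 centre [ 0.4426 -0.0122] r 0.0187 rgb [183. 147. 100.] shift [-0.0571 -0.0807  0.1554]
1274 centre [ 0.6052 -0.059 ] r 0.0502 rgb [177. 178. 173.] shift [-0.1087  0.0804  0.1564]
clock: 25.9
position: [0.4405, 0.3277, 0.1924]
tool_rot: [-3.14, 0.001, 1.603]
force: [0.3, -0.4, -0.2]
grip_width: 0.0854
finger_force: 0.0
[0.4405 0.3277 0.1924] [-3.140e+00  1.000e-03  1.603e+00] 25.9
1861 centre [0.4401 0.3282] r 0.0252 rgb [208. 210. 204.] shift [ 0.0007 -0.0003  0.1504]
1898 centre [0.3348 0.3175] r 0.0252 rgb [  0. 197. 189.] shift [-0.0066 -0.1059  0.1505]
842 centre [0.6985 0.3143] r 0.0281 rgb [122.  92.  94.] shift [-0.0214  0.2576  0.1501]
1500 centre [0.4697 0.2373] r 0.025 rgb [ 40. 115. 211.] shift [-0.091   0.0264  0.1505]
```

```bash
python3 -m creep '[[[-1,0.001,0,0.04,0,0,0],[-1,0,0,0.04,0,0,0],[-1,0,0,0.04,0,0,0],[-1,0,0,0.03,0,0,0],[-1,0,0,0,0,0,0],[1,0,0,0,0,0,0],[1,0,0,0,0,0,0],[1,0,0,0,0,0,0],[1,0,0,0,0,0,0],[1,0,0,0,0,0,0]]]' 30
python3 -m creep '[[[1,0,0,-0.004,0,0,0],[1,0,0,-0.026,0,0,0],[1,0,0,-0.04,0,0,0],[1,0,0,-0.04,0,0,0],[1,0,0,0,0,0,0],[1,0,0,0,0,0,0]]]' 50
python3 -m creep '[[[1,-0.0379,0.0078,0,0,0,0],[1,-0.0379,0.0078,0,0,0,0],[1,-0.0379,0.0078,0,0,0,0],[1,-0.0379,0.0078,0,0,0,0],[1,-0.0379,0.0078,0,0,0,0],[1,-0.0379,0.0078,0,0,0,0],[1,-0.0379,0.0078,0,0,0,0],[1,-0.0379,0.0078,0,0,0,0],[1,-0.0379,0.0078,0,0,0,0],[1,0,0,0,0,0,0]]]'
python3 -c "
from h import *
s=observe();print(np.round(s['position'],4),s['tool_rot'],toolshift(s,[.5205,-.0106,.0537]))"
```

```text
clock: 26.95
position: [0.4419, 0.3291, 0.0453]
tool_rot: [3.14, -0.002, 1.601]
force: [-1.0, -1.3, 8.9]
grip_width: 0.05
finger_force: 29.6
clock: 27.55
position: [0.4414, 0.329, 0.1551]
tool_rot: [3.14, -0.002, 1.601]
force: [-0.7, 0.1, -2.0]
grip_width: 0.0493
finger_force: 52.3
clock: 28.55
position: [0.5217, -0.0156, 0.1531]
tool_rot: [-3.141, 0.002, 1.595]
force: [0.8, 0.1, -0.9]
grip_width: 0.0489
finger_force: 52.2
[ 0.5217 -0.0156  0.1531] [-3.14102537e+00  2.12112291e-03  1.59475359e+00] [ 0.00526811 -0.0010576   0.09941086]
```

```bash
python3 -m creep '[[[1,0.002,-0.001,0.03,0,0,0],[1,0,0,0.03,0,0,0],[1,0,0,0.02,0,0,0],[1,0,0,0.01,0,0,0],[1,0,0,0.006,0,0,0],[1,0,0,0.003,0,0,0],[1,0,0,0.001,0,0,0],[1,0,0,0,0,0,0]]]'
python3 -m creep '[[[1,0,0,-0.001,0,0,0],[-0.4,0,0,0,0,0,0],[-0.4,0,0,0,0,0,0],[-0.4,0,0,0,0,0,0],[-0.4,0,0,0,0,0,0]]]'
```

```text
clock: 29.35
position: [0.521, -0.0083, 0.0541]
tool_rot: [3.141, -0.0, 1.601]
force: [0.4, 0.2, -1.0]
grip_width: 0.0492
finger_force: 52.3
clock: 29.85
position: [0.5207, -0.0083, 0.0547]
tool_rot: [3.141, -0.0, 1.601]
force: [-0.1, 1.2, -1.1]
grip_width: 0.0597
finger_force: 0.0
```

```bash
python3 -m creep '[[[-0.4,0,0,-0.02,0,0,0],[-0.4,0,0,-0.04,0,0,0],[-1,0,0,-0.04,0,0,0],[-1,0,0,-0.04,0,0,0],[-1,0,0,0,0,0,0]]]'
python3 sh.py
python3 -m creep '[[[-1,-0.0394,-0.0104,0,0,0,0],[-1,-0.0394,-0.0104,0,0,0,0],[-1,-0.0394,-0.0104,0,0,0,0],[-1,-0.0394,-0.0104,0,0,0,0],[-1,-0.0394,-0.0104,0,0,0,0],[-1,-0.0394,-0.0104,0,0,0,0],[-1,-0.0394,-0.0104,0,0,0,0],[-1,-0.0394,-0.0104,0,0,0,0],[-1,-0.0394,-0.0104,0,0,0,0],[-1,0,0,0,0,0,0]]]'
python3 sh.py
```

```text
clock: 30.35
position: [0.5227, -0.0084, 0.1991]
tool_rot: [3.135, -0.001, 1.601]
force: [-0.1, 0.2, -1.6]
grip_width: 0.0856
finger_force: 0.0
[ 0.5227 -0.0084  0.1991] [ 3.135e+00 -1.000e-03  1.601e+00] 30.35
1774 centre [0.5184 0.0471] r 0.0251 rgb [175. 176. 171.] shift [ 0.0554 -0.0038  0.1571]
1649 centre [ 0.5189 -0.0089] r 0.025 rgb [174. 175. 170.] shift [-0.0005 -0.005   0.157 ]
633 centre [ 0.4427 -0.0121] r 0.0187 rgb [207. 168. 117.] shift [-0.0014 -0.0812  0.1565]
1285 centre [ 0.5946 -0.0583] r 0.0465 rgb [171. 172. 167.] shift [-0.0521  0.0692  0.1575]
475 centre [ 0.7359 -0.2613] r 0.0303 rgb [138. 136. 125.] shift [-0.2593  0.2044  0.1582]
clock: 31.4
position: [0.4349, -0.3706, 0.1936]
tool_rot: [-3.14, 0.002, 1.595]
force: [0.6, 0.8, -0.3]
grip_width: 0.0856
finger_force: 0.0
[ 0.4349 -0.3706  0.1936] [-3.140e+00  2.000e-03  1.595e+00] 31.4
1918 centre [ 0.6766 -0.3432] r 0.0686 rgb [107.5 106.   98. ] shift [0.0218 0.2426 0.1511]
1863 centre [ 0.4379 -0.3656] r 0.0251 rgb [212. 213. 208.] shift [0.0052 0.0034 0.1516]
```

```bash
python3 -m creep '[[[-1,0.002,0.001,0.04,0,0,0],[-1,0,0,0.04,0,0,0],[-1,0,0,0.04,0,0,0],[-1,0,0,0.031,0,0,0],[-1,0,0,0,0,0,0],[1,0,0,0,0,0,0],[1,0,0,0,0,0,0],[1,0,0,0,0,0,0],[1,0,0,0,0,0,0],[1,0,0,0,0,0,0]]]' 30
python3 -m creep '[[[1,0,0,-0.004,0,0,0],[1,0,0,-0.026,0,0,0],[1,0,0,-0.04,0,0,0],[1,0,0,-0.04,0,0,0],[1,0,0,0,0,0,0],[1,0,0,0,0,0,0]]]' 50
python3 -m creep '[[[1,0.0368,0.0116,0,0,0,0],[1,0.0368,0.0116,0,0,0,0],[1,0.0368,0.0116,0,0,0,0],[1,0.0368,0.0116,0,0,0,0],[1,0.0368,0.0116,0,0,0,0],[1,0.0368,0.0116,0,0,0,0],[1,0.0368,0.0116,0,0,0,0],[1,0.0368,0.0116,0,0,0,0],[1,0,0,0,0,0,0],[1,0,0,0,0,0,0]]]'
python3 -c "
from h import *
s=observe();print(np.round(s['position'],4),s['tool_rot'],toolshift(s,[.5215,-.067,.0537]))"
```

```text
clock: 32.45
position: [0.4396, -0.364, 0.0453]
tool_rot: [3.139, 0.001, 1.601]
force: [-0.8, 0.6, 7.0]
grip_width: 0.0496
finger_force: 29.8
clock: 33.05
position: [0.4394, -0.3636, 0.155]
tool_rot: [3.139, 0.001, 1.602]
force: [-0.1, 0.5, -1.8]
grip_width: 0.049
finger_force: 52.3
clock: 34.05
position: [0.5222, -0.0658, 0.1529]
tool_rot: [-3.14, 0.0, 1.603]
force: [0.0, -0.9, -1.1]
grip_width: 0.0493
finger_force: 52.2
[ 0.5222 -0.0658  0.1529] [-3.14015445e+00  1.36460179e-04  1.60299620e+00] [-0.0011658  -0.0005978   0.09918831]
```

```bash
python3 -m creep '[[[1,-0.002,-0.001,0.03,0,0,0],[1,0,0,0.03,0,0,0],[1,0,0,0.02,0,0,0],[1,0,0,0.01,0,0,0],[1,0,0,0.006,0,0,0],[1,0,0,0.003,0,0,0],[1,0,0,0.001,0,0,0],[1,0,0,0,0,0,0]]]'
python3 -m creep '[[[1,0,0,-0.001,0,0,0],[-0.4,0,0,0,0,0,0],[-0.4,0,0,0,0,0,0],[-0.4,0,0,0,0,0,0],[-0.4,0,0,0,0,0,0],[-0.4,0,0,-0.02,0,0,0],[-0.4,0,0,-0.04,0,0,0],[-1,0,0,-0.04,0,0,0],[-1,0,0,-0.04,0,0,0],[-1,0,0,0,0,0,0]]]'
python3 sh.py; python3 - <<'E'
from row import *
row()
a=grab_frame("scene");save(a,"s3.png",(150,130,340,290),4)
s=observe();print(toolshift(s,[.4427,-.0122,.2]),np.round(s["qpos"],2))
E
```

```text
clock: 34.85
position: [0.522, -0.0686, 0.0541]
tool_rot: [3.141, 0.0, 1.601]
force: [-0.6, -0.1, -1.2]
grip_width: 0.049
finger_force: 52.3
clock: 35.85
position: [0.5237, -0.0689, 0.1991]
tool_rot: [3.135, -0.0, 1.601]
force: [-0.4, -0.8, -0.3]
grip_width: 0.0852
finger_force: 0.0
[ 0.5237 -0.0689  0.1991] [ 3.135 -0.     1.601] 35.85
337 centre [0.603  0.0617] r 0.0333 rgb [68. 69. 66.] shift [0.1281 0.0821 0.1576]
2191 centre [0.5184 0.0468] r 0.0251 rgb [189. 190. 185.] shift [ 0.1158 -0.0029  0.1571]
1826 centre [ 0.5188 -0.0094] r 0.0251 rgb [185. 186. 181.] shift [ 0.0596 -0.0042  0.157 ]
652 centre [ 0.4424 -0.0117] r 0.0189 rgb [219. 180. 128.] shift [ 0.0596 -0.0806  0.1565]
2361 centre [ 0.6078 -0.0577] r 0.0521 rgb [182. 183. 178.] shift [0.0086 0.0833 0.1576]
1667 centre [ 0.5202 -0.0701] r 0.0251 rgb [184. 185. 180.] shift [-0.0011 -0.0046  0.157 ]
tcp [ 0.5228 -0.0685  0.1967] [ 3.137 -0.     1.601] 35.9
tall 5041 x [0.576 0.629] y [0.04 0.08]
loose 4037 x [0.578 0.633] y [-0.006  0.042]
mid 2757 x [0.583 0.635] y [-0.056 -0.012]
short 2018 x [0.582 0.634] y [-0.101 -0.06 ]
rim at x 0.5 [-0.11   0.089]
rim at x 0.53 [-0.11  0.09]
rim at x 0.56 [-0.109  0.091]
rim at y -0.08 [0.477 0.582]
rim at y 0 [0.474 0.581]
rim at y 0.05 [0.473 0.578]
[ 0.05845871 -0.0769952  -0.00572168] [-0.31  0.45  0.45  1.92 -0.25  0.83  0.3 ]
```

View pics/s3.png

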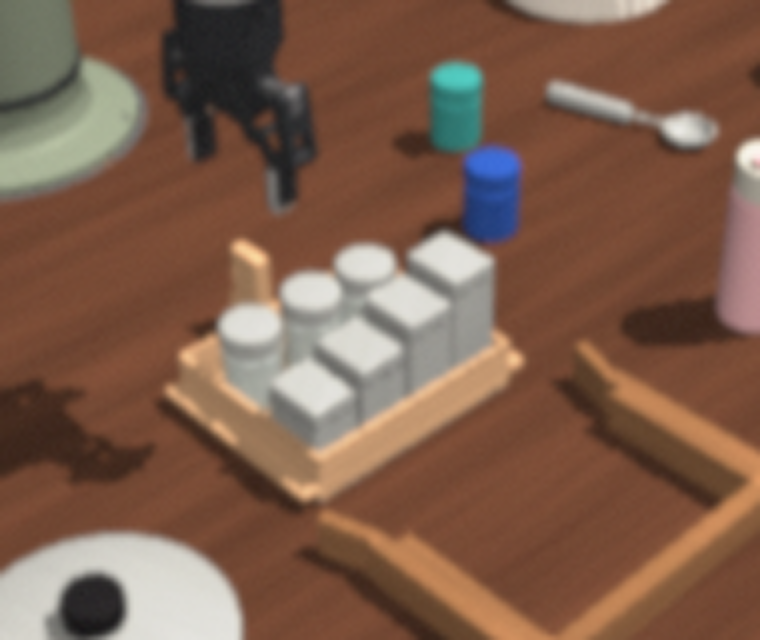

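Everything is loaded and standing: three shakers in the front bay, and tins short, middle, loose, tall in order. Next is the tray grip at (.442,−.012).

```bash
python3 -m creep '[[[-1,0.029,-0.0385,0,0,0,0],[-1,0.029,-0.0385,0,0,0,0],[-1,0,0,0,0,0,8.5],[-1,0,0,0,0,0,8.5],[-1,0,0,0,0,0,8.5],[-1,0,0,0,0,0,8.5],[-1,0,0,0,0,0,8.5],[-1,0,0,0,0,0,8.5],[-1,0,0,0,0,0,8.5],[-1,0,0,0,0,0,8.5]]]'
python3 -m creep '[[[-1,0,0,0,0,0,8.5],[-1,0,0,0,0,0,8.5],[-1,0,0,0,0,0,5],[-1,0,0,0,0,0,0],[-1,0,0,0,0,0,0]]]'
python3 -c "
from h import *
s=observe();W=cloud(grab_frame('wrist'),s)
q=W.reshape(-1,3);q=q[(q[:,2]>.07)&(q[:,2]<.085)&(abs(q[:,0]-.442)<.035)&(abs(q[:,1]+.012)<.03)]
if len(q)>9: print(cv2.minAreaRect(q[:,:2].astype(np.float32)*1000))
print(np.round(s['position'],4),s['tool_rot'],toolshift(s,[.4424,-.012,.04]),np.round(s['qpos'],2))"
```

```text
clock: 37.0
position: [0.4424, -0.0131, 0.1936]
tool_rot: [3.141, 0.002, 0.408]
force: [0.2, 0.5, -0.3]
grip_width: 0.0854
finger_force: 0.0
clock: 37.5
position: [0.4426, -0.0129, 0.194]
tool_rot: [3.141, 0.001, 0.033]
force: [0.0, -1.1, 0.4]
grip_width: 0.0852
finger_force: 0.0
((442.1292724609375, -13.109597206115723), (35.97224426269531, 13.087564468383789), 2.100440502166748)
[ 0.4426 -0.0129  0.194 ] [3.14073318e+00 1.25062327e-03 3.33542192e-02] [ 1.86839484e-05 -1.07663878e-03  1.53985784e-01] [-0.78  0.42  0.88  2.13 -0.45  0.8  -1.16]
```

```bash
python3 -m creep '[[[-1,0,0,0.04,0,0,0],[-1,0,0,0.04,0,0,0],[-1,0,0,0.04,0,0,0],[-1,0,0,0.034,0,0,0],[-1,0,0,0,0,0,0],[1,0,0,0,0,0,0],[1,0,0,0,0,0,0],[1,0,0,0,0,0,0],[1,0,0,0,0,0,0],[1,0,0,0,0,0,0]]]' 30
python3 -m creep '[[[1,0,0,0,0,0,0],[1,0,0,0,0,0,0],[1,0,0,0,0,0,0],[1,0,0,0,0,0,0]]]' 60
```

```text
clock: 38.55
position: [0.4434, -0.0126, 0.0412]
tool_rot: [-3.141, -0.001, 0.031]
force: [-5.6, 2.9, 26.0]
grip_width: 0.0139
finger_force: 32.0
clock: 38.95
position: [0.4434, -0.0126, 0.0413]
tool_rot: [-3.141, -0.001, 0.03]
force: [-2.8, 1.9, 17.8]
grip_width: 0.0138
finger_force: 58.5
```

```bash
python3 -m creep '[[[1,0,0,-0.002,0,0,0],[1,0,0,0,0,0,0],[1,0,0,0,0,0,0]]]'
python3 - <<'E'
from fit import *
for name,P in(("top",np.load("f0.npz")["top"]),("wrist",np.load("w.npy"))):
    D=rectfit(P,.030,.040,[.655,.92,-.2,.2])
    def edge(q,ax,fn,lo,hi):
        b=np.arange(lo,hi,.008);c=[];e=[]
        for t in b:
            k=q[(q[:,ax]>=t)&(q[:,ax]<t+.008)][:,1-ax]
            if len(k)>2: c.append(t+.004);e.append(fn(k))
        p=np.polyfit(c,e,1);r=np.polyval(p,c)-e;print(name,"slope",round(p[0],4),"at mid",round(np.polyval(p,(lo+hi)/2),4),"n",len(c),"res",round(np.std(r),4));return p
    L=D[D[:,1]>.05];R=D[D[:,1]<-.05]
    edge(L,0,np.max,.75,.85);edge(R,0,np.min,.75,.85)
    edge(L,0,np.min,.75,.85);edge(R,0,np.max,.75,.85)
    B=D[(D[:,0]>.83)]
    edge(B,1,np.min,-.08,.1)
E
```

```text
clock: 39.25
position: [0.4428, -0.0128, 0.0425]
tool_rot: [3.141, 0.0, 0.031]
force: [1.8, 0.5, -7.2]
grip_width: 0.0131
finger_force: 58.5
top slope 0.0512 at mid 0.1423 n 13 res 0.0009
top slope 0.0434 at mid -0.1235 n 13 res 0.0007
top slope 0.0398 at mid 0.1179 n 13 res 0.0009
top slope 0.0535 at mid -0.0981 n 13 res 0.0009
top slope -0.0447 at mid 0.8686 n 23 res 0.0007
wrist slope 0.042 at mid 0.1438 n 13 res 0.0004
wrist slope 0.0416 at mid -0.1237 n 13 res 0.0005
wrist slope 0.0459 at mid 0.1174 n 13 res 0.0003
wrist slope 0.0469 at mid -0.0966 n 13 res 0.0002
wrist slope -0.047 at mid 0.8691 n 23 res 0.0003
```

Dock fit: axis yaw ≈.0455, mouth at (.7188,.0063), home grip at (.667,.004). I start sliding and align at the same time.

```bash
python3 -m creep '[[[1,0.002,-0.0007,0.0005,0,0,-0.1],[1,0.004,-0.001,0,0,0,-0.13],[1,0.008,-0.0014,0,0,0,-0.2],[1,0.010,-0.0015,0,0,0,-0.2],[1,0.010,-0.0015,0,0,0,-0.2],[1,0.004,-0.0007,0,0,0,0],[1,0.002,0,0,0,0,0],[1,0,0,0,0,0,0],[1,0,0,0,0,0,0],[1,0,0,0,0,0,0]]]'
cat > tr.py <<'E'
from fit import *
s=observe();P=cloud(grab_frame("top"))
D0=np.array([.7188,.0063]);a=.0455;Rm=np.array([[np.cos(a),np.sin(a)],[-np.sin(a),np.cos(a)]])
p=np.array(s["position"][:2]);print("grip in dock",Rm@(p-D0),"tool yaw rel",s["tool_rot"][2]-a)
Q=P.reshape(-1,3);Q=Q[np.isfinite(Q[:,2])].copy();Q[:,:2]=(Q[:,:2]-D0)@Rm.T
T=Q[(Q[:,2]>.040)&(Q[:,2]<.048)&(abs(Q[:,1])<.112)&(Q[:,0]>-.22)&(Q[:,0]<.145)]
# side rims
xs=[];m=[]
g=(Rm@(p-D0))[0]
for x in np.arange(g+.04,g+.19,.01):
    k=T[abs(T[:,0]-x)<.005][:,1];l=k[k>.07];r=k[k<-.07]
    if len(l) and len(r): xs.append(x-g-.117);m.append([l.max(),r.min()])
m=np.array(m)
if len(m)>3:
    print("L slope/val",np.round(np.polyfit(xs,m[:,0],1),4),"R",np.round(np.polyfit(xs,m[:,1],1),4))
k=T[abs(T[:,1])<.09];print("rim x",np.round(np.percentile(k[:,0],[1,99]),3),"clock",s["clock"])
for n,z0,z1 in(("tall",.117,.128),("loose",.103,.113),("mid",.088,.098),("short/shakers",.073,.083)):
    k=Q[(Q[:,2]>z0)&(Q[:,2]<z1)&(abs(Q[:,1])<.1)&(Q[:,0]<g+.2)&(Q[:,0]>g+.03)]
    if len(k)>20: print(n,len(k),"rel floor",np.round(np.median(k[:,:2],0)-[g+.117,0],3))
E
python3 tr.py
```

```text
clock: 40.25
position: [0.4829, -0.0046, 0.0422]
tool_rot: [3.142, -0.001, 0.045]
force: [1.5, -0.2, -6.6]
grip_width: 0.0133
finger_force: 58.5
grip in dock [-2.36179790e-01 -1.17339557e-04] tool yaw rel -0.0006541241328476138
L slope/val [0.0008 0.0988] R [-0.0081 -0.0991]
rim x [-0.204 -0.037] clock 40.25
tall 293 rel floor [0.044 0.071]
loose 311 rel floor [0.045 0.024]
mid 295 rel floor [ 0.046 -0.026]
short/shakers 496 rel floor [ 0.023 -0.063]
```

Aligned: rims at ±.099 of the dock axis, slope ~0. Sliding in.

```bash
python3 -m creep '[[[1,0.003,0,0.0005,0,0,0],[1,0.007,0,0,0,0,0],[1,0.011,0,0,0,0,0],[1,0.013,0,0,0,0,0],[1,0.013,0,0,0,0,0],[1,0.011,0,0,0,0,0],[1,0.008,0,0,0,0,0],[1,0.004,0,0,0,0,0],[1,0,0,0,0,0,0],[1,0,0,0,0,0,0]]]'
python3 tr.py
```

```text
clock: 41.3
position: [0.5529, -0.0015, 0.0417]
tool_rot: [3.141, -0.001, 0.045]
force: [1.8, 0.0, -6.7]
grip_width: 0.0134
finger_force: 58.7
grip in dock [-0.16607092 -0.00019695] tool yaw rel -0.0006697378916743629
L slope/val [-0.0297  0.0989] R [-0.0415 -0.0988]
rim x [-0.041  0.035] clock 41.3
tall 284 rel floor [0.045 0.07 ]
loose 292 rel floor [0.046 0.024]
mid 298 rel floor [ 0.044 -0.025]
short/shakers 379 rel floor [ 0.035 -0.065]
```

```bash
python3 -m creep '[[[1,0.003,0,0,0,0,0],[1,0.007,0,0,0,0,0],[1,0.011,0,0,0,0,0],[1,0.013,0,0,0,0,0],[1,0.013,0,0,0,0,0],[1,0.013,0,0,0,0,0],[1,0.011,0,0,0,0,0],[1,0.008,0,0,0,0,0],[1,0.005,0,0,0,0,0],[1,0.003,0,0,0,0,0]]]'
python3 -m creep '[[[1,0.003,0,0,0,0,0],[1,0.004,0,0,0,0,0],[1,0.004,0,0,0,0,0],[1,0.004,0,0,0,0,0],[1,0.003,0,0,0,0,0],[1,0,0,0,0,0,0],[1,0,0,0,0,0,0]]]'
python3 tr.py
```

```text
clock: 42.35
position: [0.6396, 0.0024, 0.0415]
tool_rot: [-3.142, 0.0, 0.045]
force: [-5.0, -0.7, -2.3]
grip_width: 0.0129
finger_force: 59.1
clock: 43.05
position: [0.6581, 0.0033, 0.0417]
tool_rot: [3.141, -0.001, 0.045]
force: [3.2, 0.0, -6.5]
grip_width: 0.0134
finger_force: 58.7
grip in dock [-0.0607695  -0.00020245] tool yaw rel -0.0005105156548316364
L slope/val [-0.0277  0.0989] R [-0.0525 -0.0994]
rim x [0.07  0.138] clock 43.05
tall 285 rel floor [0.044 0.07 ]
loose 201 rel floor [0.054 0.03 ]
mid 222 rel floor [ 0.052 -0.03 ]
short/shakers 276 rel floor [ 0.042 -0.071]
```

```bash
python3 -m creep '[[[1,0.002,0,0,0,0,0],[1,0.002,0,0,0,0,0],[1,0.002,0,0,0,0,0],[1,0.001,0,0,0,0,0],[1,0.001,0,0,0,0,0],[1,0,0,0,0,0,0]]]'
python3 -m creep '[[[1,0.001,0,0,0,0,0],[1,0.001,0,0,0,0,0],[1,0.001,0,0,0,0,0],[1,0,0,0,0,0,0],[1,0,0,0,0,0,0]]]'
```

```text
clock: 43.7
position: [0.6657, 0.0036, 0.0416]
tool_rot: [3.141, -0.0, 0.045]
force: [-1.7, 0.3, -3.3]
grip_width: 0.0135
finger_force: 59.0
clock: 44.2
position: [0.6687, 0.0038, 0.0416]
tool_rot: [3.141, -0.0, 0.045]
force: [-0.8, 0.2, -5.2]
grip_width: 0.0132
finger_force: 59.0
```

No contact with the stop yet. I nudge on until the force rises.

```bash
python3 -m creep '[[[1,0.001,0,0,0,0,0],[1,0.001,0,0,0,0,0],[1,0,0,0,0,0,0],[1,0,0,0,0,0,0]]]'
python3 -m creep '[[[1,0.001,0,0,0,0,0],[1,0.001,0,0,0,0,0],[1,0,0,0,0,0,0],[1,0,0,0,0,0,0]]]'
python3 tr.py
```

```text
clock: 44.6
position: [0.6688, 0.0034, 0.0414]
tool_rot: [-3.141, 0.003, 0.044]
force: [-16.7, -0.9, 3.9]
grip_width: 0.0132
finger_force: 60.3
clock: 45.0
position: [0.6688, 0.0034, 0.0414]
tool_rot: [-3.141, 0.007, 0.044]
force: [-33.6, -0.4, 15.8]
grip_width: 0.0133
finger_force: 62.3
grip in dock [-0.05009487 -0.00061251] tool yaw rel -0.0012648328311489904
L slope/val [-0.0586  0.1024] R [-0.0415 -0.0978]
rim x [-0.02   0.086] clock 45.0
tall 283 rel floor [0.044 0.071]
loose 161 rel floor [0.057 0.032]
mid 189 rel floor [ 0.056 -0.031]
short/shakers 250 rel floor [ 0.046 -0.072]
```

The tray is against the stop (33 N, no further travel). I back off the command, release, retreat upwards, and look.

```bash
python3 -m creep '[[[1,-0.002,0,0,0,0,0],[1,-0.001,0,0,0,0,0],[1,0,0,0,0,0,0],[1,0,0,0,0,0,0],[-0.4,0,0,0,0,0,0],[-0.4,0,0,0,0,0,0],[-0.4,0,0,0,0,0,0],[-0.4,0,0,0,0,0,0],[-0.4,0,0,0,0,0,0]]]' 30
python3 -m creep '[[[-0.4,0,0,-0.01,0,0,0],[-0.4,0,0,-0.03,0,0,0],[-0.4,0,0,-0.04,0,0,0],[-0.4,0,0,-0.04,0,0,0],[-0.4,0,0,-0.04,0,0,0],[-0.4,-0.04,0,-0.02,0,0,0],[-0.4,-0.05,0,0,0,0,0],[-0.4,-0.05,0,0,0,0,0],[-0.4,-0.05,0,0,0,0,0],[-0.4,0,0,0,0,0,0]]]'
python3 - <<'E'
from h import *
s=observe();a=grab_frame("top");b=grab_frame("scene")
im=np.hstack([cv2.resize(f["image"][c[1]:c[3],c[0]:c[2]],(400,340),interpolation=cv2.INTER_CUBIC) for f,c in((a,(210,60,350,179)),(b,(200,170,380,323)))])
cv2.imwrite("pics/fin.png",im[:,:,::-1])
P=cloud(a).reshape(-1,3);P=P[np.isfinite(P[:,2])]
D0=np.array([.7188,.0063]);t=.0455;Rm=np.array([[np.cos(t),np.sin(t)],[-np.sin(t),np.cos(t)]]);P[:,:2]=(P[:,:2]-D0)@Rm.T
k=P[(P[:,2]>.06)&(P[:,2]<.085)&(P[:,0]<-.02)&(P[:,0]>-.1)&(abs(P[:,1])<.03)];r=cv2.minAreaRect(k[:,:2].astype(np.float32)*1000)
print("grip fin",r,"floor x",r[0][0]/1000+.117)
T=P[(P[:,2]>.04)&(P[:,2]<.048)&(abs(P[:,1])<.106)&(P[:,0]>-.05)&(P[:,0]<.16)]
print("rim",np.round(np.percentile(T,[.5,99.5],axis=0),3),"clock",s["clock"])
for n,z0,z1 in(("tall",.117,.128),("loose",.103,.113),("mid",.088,.098),("72-80",.075,.083)):
    m=P[(P[:,2]>z0)&(P[:,2]<z1)&(abs(P[:,1])<.1)&(P[:,0]>-.02)&(P[:,0]<.16)]
    l=cv2.kmeans(m[:,:2].astype(np.float32),4 if n=="72-80" else 1,None,(3,50,1e-5),5,cv2.KMEANS_PP_CENTERS)[2]
    print(n,len(m),np.round(l-[.065,0],3).tolist())
E
```

```text
clock: 45.95
position: [0.6697, 0.0039, 0.0417]
tool_rot: [3.142, -0.0, 0.045]
force: [0.3, 0.6, 0.0]
grip_width: 0.0596
finger_force: 0.0
clock: 46.95
position: [0.4737, -0.0051, 0.2216]
tool_rot: [-3.138, 0.004, 0.043]
force: [1.9, 0.8, 0.1]
grip_width: 0.0594
finger_force: 0.0
grip fin ((-52.29417419433594, 0.06767892837524414), (12.097780227661133, 36.5101318359375), 89.01720428466797) floor x 0.06470582580566407
rim [[-0.021 -0.1    0.04 ]
 [ 0.151  0.1    0.048]] clock 46.95
tall 289 [[0.046, 0.07]]
loose 293 [[0.046, 0.026]]
mid 301 [[0.046, -0.02]]
72-80 836 [[0.045, -0.068], [-0.047, 0.015], [-0.038, 0.064], [-0.042, -0.06]]
```

View pics/fin.png

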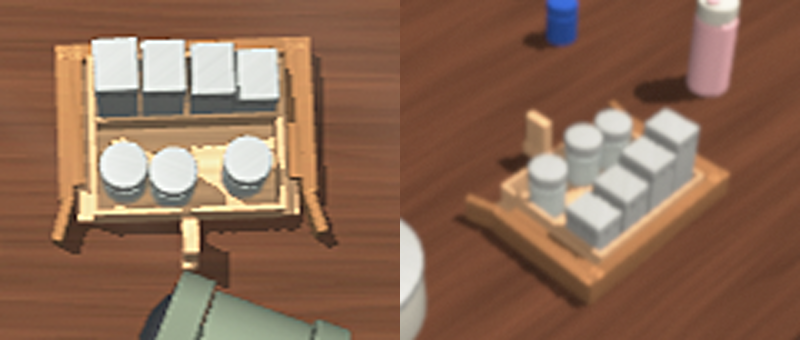

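The picture shows the tray home in the dock with the four tins in order. All three shakers are standing; the middle one has been nudged but is within bounds at (−.047,.015). The arm is clear, so I hand in.

```bash
python3 -m creep '[[[-0.4,0,0,0,0,0,0],[-0.4,0,0,0,0,0,0],[-0.4,0,0,0,0,0,0]]]'; python3 -c "
from workcell import *
print(job_done())"
```

```text
clock: 47.35
position: [0.4802, -0.005, 0.2215]
tool_rot: [3.141, 0.0, 0.045]
force: [-0.1, -0.4, -0.2]
grip_width: 0.0596
finger_force: 0.0
the job is handed in; nothing more can be done
None
```

The loaded tray is fully home in the dock, with all four tins in height order and all three shakers upright in the front bay; I handed the job in at 47 s, but `job_done()` gave no verdict.

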